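# Lower the basket lift by one ratchet tooth

### The job

Let the instrument basket on the bench lift down by exactly one tooth of its ratchet: tip the red-knobbed pawl up and over so that it stays clear of the toothed wheel, and turn the drum back with the black-tipped hand star (its top goes away from the robot's side). Then tip the pawl back down into the next gap and gently ease the drum on with the star until the green tooth stops against the pawl. Force nothing, and do not push the basket carriage or disturb the other things on the counter.

Things in the scene. Friction and masses are not known exactly. Their poses are not given: they have to be found in the camera images.
- winch: Fixed bench lift. Origin on the counter under the middle of the drum's axis; x level, to its far side (within 0.35 rad of robot x), y along the drum's axis to the basket, z up. In its frame, mm: axis at x 0, z 105; star at y -94; ratchet wheel (tip radius 60, 8 teeth) and pawl at y 80; pawl pivot at x 70, z 180. Frame and basket stay under z 205; base plate x -80 to 120.
- drum (a joint): Turn of drum, wheel and star, rad. Starts at -0.05 to 0 (tooth near the pawl); grows turning back (star's top to winch +x; basket sinks 30 mm/rad). A tooth is 0.785 rad: the green one meets the lowered pawl at 0.785, dead stop. A brake holds the drum where left; 3 to 10 N on a spoke turns it, either way. Pawl up, it can go on to 1.9. Turned forward, the teeth lift the pawl.
- pawl (a joint): Swing of the pawl about its pivot (winch y), rad. 0: fully down between teeth; 0.9: tipped over, at its stop; knob goes to winch +x as it grows. Left alone it falls down from under about 0.5, and over to 0.9, where it stays, from above about 0.68. Nose clears the teeth from about 0.25. Needs 2 to 10 N at the knob. Down on a tooth's sloped back it reads up to 0.25 and slides in as the drum turns back.
- pawl_knob (a point): Centre of the pawl's red ball knob (24 mm) on a 12 mm bar, 85 mm from the pivot. Winch frame, mm: down x 41, y 80, z 260; over x 115, y 80, z 252. The bar is free on both sides from 40 mm above the pivot. The nose arm reaches 75 mm to -x from the pivot when down; when over it stands up on the -x side, 70 to 90 degrees from the bar.
- star_tip (a point): Centre of the black ball (20 mm) on the star's spoke (12 mm bar, 88 mm from the axis) that leans to the robot at the start, 24 degrees short of upright at drum 0: winch frame x -36, y -94, z 185 mm. Three more spokes at 90 degree steps. Beyond the star (y under -105) all is free.
- green_tooth (a point): Middle of the working face of the green tooth, 50 mm from the drum's axis. At the end it bears on the pawl's nose, a 12 mm round bar, 18 mm wide, centred at x 0, y 80, z 155 mm in the winch frame when the pawl is down.
- lift: Carriage: aluminium platform 150 x 140 mm with white instrument basket, centred at y 215 in the winch frame, rim 150 mm high at the start; geared to the drum. Must not be pushed. Origin on the winch's z axis.
- screwdriver: Bystander: yellow-handled screwdriver lying on the counter between robot and winch.
- tape: Bystander: tape roll, 90 mm across, 22 mm high, beside the star.
- cassette: Bystander: blue instrument cassette, 75 x 170 x 28 mm, beyond the winch.
- spray: Bystander: white bottle, 170 mm high, off to the right.
- jar: Bystander: amber jar, 90 mm high, off to the right.
- beaker: Bystander: steel beaker, 80 mm high, off to the right.
- scanner: Bystander: black hand unit, 110 x 50 x 26 mm, off to the left.

How it is judged:
By the outcome, as a careful person would: the job done as asked, in the order asked, and still so for the second after the job is handed in, with the robot touching nothing.
It also fails if it takes over 64 s, if anything falls off the work surface, if the arm or the gripper's body presses on something with over 40 N, if the wrist force passes 120 N, or if a joint passes its speed limit or range.

### The arm

A 7-joint arm with a two-finger parallel gripper is mounted at the origin on the work surface. World frame = base frame: x ahead of the robot, y to its left, z up, the work surface at z = 0. Lengths are in m, angles in rad, forces in N, time in s.
With the tool pointing down it reaches from about 0.425 to 0.875 m from the base axis. Payload 4.7 kg.
Tool frame: the origin (TCP) lies at the very end of the fingers, on their centre line; the grasp point (between the pads) lies 19 mm behind it (grip_point_offset is the distance from the TCP to the grasp point, in m); x points along the fingers, z is the direction in which the jaws open and shut, and the axes are right-handed (so a half turn about x gives the same grasp; the last joint's range is limited). The gripper opens to 87 mm and grips with 3 to 60 N. Pads are 19 mm wide; open, the fingers measure 117 mm over their backs; the gripper's body (75 mm by 190 mm) begins 51 mm behind the grasp point.
Start: joints at [1.347, 0.321, -0.07, 1.45, 0.023, 1.371, -0.057], TCP at [0.153, -0.632, 0.223] pointing down, gripper open.
Joint ranges: [-2.86, 2.86], [-0.3, 2.09], [-1.38, 1.24], [0.06, 2.45], [-1.56, 4.7], [0.09, 2.05], [-2.69, 2.69]. Speed limits (rad/s): [2.57, 2.57, 3.14, 3.14, 3.14, 3.14, 3.14].

### API

Orientations are given as a rotation vector (axis times angle).
In Python, from bench import get_state, get_image, calibration, close_job, grip_point_offset gives the robot as it stands.
- The arm moves only by the tool play_rows, never from a script. Its argument "targets" is a list of rows, each an object with "claw": the closure, from 0 (fully open) to 1 (shut); "linear": the shift along the tool's x, y, z as a fraction of full scale, a list of three; "rotation": the turn, a rotation vector about the tool's x, y, z as a fraction of full scale, a list of three. In form: [{"claw": claw, "linear": [x, y, z], "rotation": [wx, wy, wz]}, ...]. A call has 1 to 10 rows; each row shifts and turns the pose as measured when the row begins, along the tool's axes as they then stand; what a row does not reach is not made up. Full scale, the value 1, is 2.5 cm for a shift and 90 degrees for a turn. A row lasts 1/12 s, in which the tool goes at most 41.7 mm and 7.16 degrees, less where a joint would pass 70% of its speed; a pose out of reach is approached as far as the arm can. A call with a number of a shift or a turn outside -1 to 1 is refused whole. A call with a gripper value outside its range is refused whole. The fingers move at their own pace and stop on an object; "newtons" is the grip in N (left out, the last holds). Time passes only in rows, so rows that do not move let the fingers close. It gives the time, the measured TCP pose, the force and the opening at its end, in the units of the state.
- get_state(): the state, without advancing time (a new reading comes with each control period).
- get_image(name): name is "side" or "top"; returns the picture (384x512x3 uint8, blue, green, red); there is no depth.
- calibration(name): a dict with "fx", "fy", "cx", "cy" (pixels), "rvec" (rotation vector, rad) and "tvec" (3), from world to camera coordinates, as OpenCV has them. Camera axes: x right, y down, z forward; pixel columns grow to the right and rows downward; lengths in m; the calibration is good to about 2 mm. A picture is of the moment at which its call begins. calibration takes no time and is no camera call.
- close_job(): hands the job in, once; it reports no verdict.
The state is a dict: "time": time; "joint_positions": joint angles; "qd": joint speeds; "joint_torque": joint torques, N m; "position": TCP position; "tool_rot": TCP orientation; "ft_force": force on the tool from outside, world axes, zero at the start; "torque": the same for the moment, N m; "grip_width": opening from 0.0 (shut) to 1.0 (fully open).
Only numpy, scipy, OpenCV 4.12 (cv2) and the standard library are available. Lean on these libraries where they do the work, as an engineer would, in place of code of your own. Each camera call takes 0.05 s, during which the arm holds its last target. There are 200 camera calls.

## Working session

There is one attempt and no reset: what is moved stays moved. The work goes in short steps, Python scripts to look and compute and a tool call to move; the robot and the scene stay as the last step left them, time stands still between calls to the robot, and variables do not carry over. Pictures are saved under pics/ and viewed, about 8 in all and at most 12, crops included, and the job is handed in when it is done.

Besides the shell and the picture viewer there is one more tool, called after "Call:" by a JSON object that holds its "fn" and its "kwargs", one argument or row to a line. play_rows: Moves the arm, as the interface text tells. Shift numbers are shares of 2.5 cm and turn numbers shares of 90 degrees, none past 1 either way. Its arguments: {"type":"object","properties":{"targets":{"type":"array"},"newtons":{"type":"number"}},"required":["targets"]}

```bash
mkdir -p pics; ls; cat > h.py <<'E'
import numpy as np, cv2
from bench import get_state, get_image, calibration
from scipy.spatial.transform import Rotation as R
def cam(n):
    c=calibration(n);K=np.array([[c['fx'],0,c['cx']],[0,c['fy'],c['cy']],[0,0,1.]])
    return K,cv2.Rodrigues(np.array(c['rvec'],float))[0],np.array(c['tvec'],float).ravel()
def ray(n,u,v):
    K,Rm,t=cam(n); d=Rm.T@np.linalg.solve(K,[u,v,1.]); return -Rm.T@t,d/np.linalg.norm(d)
def onz(n,u,v,z):
    o,d=ray(n,u,v); return o+d*(z-o[2])/d[2]
def tri(p,q):
    o1,d1=ray('side',*p);o2,d2=ray('top',*q)
    A=np.c_[d1,-d2];s=np.linalg.lstsq(A,o2-o1,rcond=None)[0]
    a=o1+d1*s[0];b=o2+d2*s[1];return (a+b)/2,np.linalg.norm(a-b)
def proj(n,P):
    K,Rm,t=cam(n);q=K@(Rm@np.array(P)+t);return q[:2]/q[2]
E
python3 - <<'E'
from h import *
for n in('side','top'):
    cv2.imwrite(f'pics/{n}0.png',get_image(n)); K,Rm,t=cam(n);print(n,-Rm.T@t,Rm[2],K[0,0])
s=get_state();print(s)
print(R.from_rotvec(s['tool_rot']).as_matrix().round(3))
E
```

```text
pics
side [ 0.5227727  -0.76392106  1.06150669] [ 0.03775285  0.65987854 -0.75042324] 373.8448523841644
top [ 0.39130773 -0.03434168  1.61835293] [ 0.12395375  0.01662814 -0.99214866] 431.1411227554204
{'time': 0.1, 'joint_positions': array([ 1.34709332,  0.32174672, -0.07011423,  1.45153593,  0.02259735,
        1.37080015, -0.0568843 ]), 'qd': array([-0.00046642, -0.00039481, -0.00092686, -0.00117421, -0.00050161,
        0.00173791, -0.00042715]), 'joint_torque': array([-2.36388851e-04, -4.92573166e+01, -4.05897880e-01, -3.13400567e+01,
       -6.41144835e-02,  3.93628108e-02,  1.08773379e-04]), 'position': array([ 0.15297593, -0.63123936,  0.22158108]), 'tool_rot': array([ 1.033234  ,  1.31380264, -1.03158374]), 'ft_force': array([0.28004531, 0.01723521, 0.10321718]), 'torque': array([-0.01155863, -0.01082379,  0.05017761]), 'grip_width': 1.0002758258156577}
[[-0.     0.972  0.236]
 [ 0.002  0.236 -0.972]
 [-1.    -0.    -0.002]]
```

View pics/side0.png

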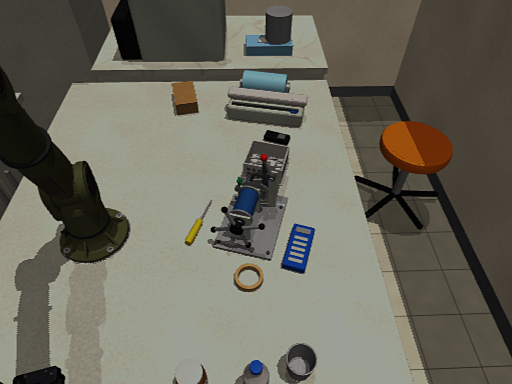

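View pics/top0.png

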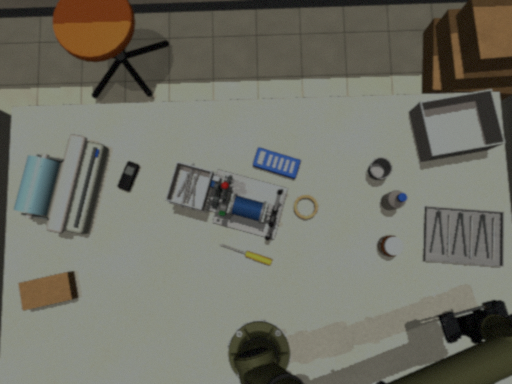

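The side view shows the winch at about (250,205), with the red knob near (264,157) and the star near (237,225). In the top view the red knob is near (225,185) and the star near (273,215). Next I'll enlarge both.

```bash
python3 - <<'E'
from h import *
a=cv2.imread('pics/side0.png');b=cv2.imread('pics/top0.png')
A=cv2.resize(a[130:265,200:300],None,fx=4,fy=4,interpolation=cv2.INTER_CUBIC)
B=cv2.resize(b[150:260,160:330][:, :150],None,fx=2.6,fy=2.6,interpolation=cv2.INTER_CUBIC)
c=np.zeros((540,800,3),np.uint8);c[:A.shape[0],:400]=A;c[:B.shape[0],405:405+B.shape[1]]=B
cv2.imwrite('pics/z0.png',c)
for n,i in(('side',a),('top',b)):
    h=cv2.cvtColor(i,cv2.COLOR_BGR2HSV)
    m=(((h[...,0]<6)|(h[...,0]>174))&(h[...,1]>150)&(h[...,2]>90)).astype(np.uint8)
    N,L,S,C=cv2.connectedComponentsWithStats(m)
    print(n,[(S[k].tolist(),C[k].round(2)) for k in range(1,N) if S[k,4]>8 ])
E
```

```text
side [([261, 154, 7, 6, 31], array([263.74, 156.35]))]
top [([222, 182, 6, 6, 29], array([224.55, 184.69]))]
```

View pics/z0.png

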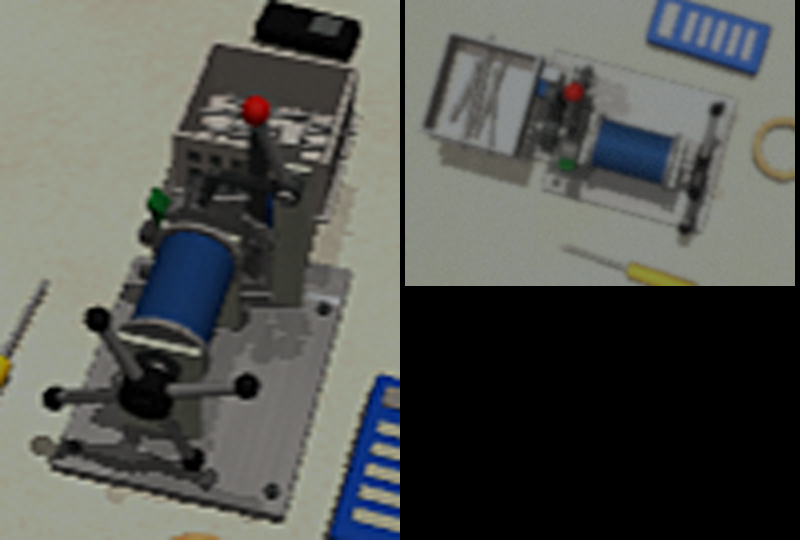

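The enlargement shows the star's leaning tip at side (224,210). The right tip is at side (262,226.5) and top (280,191.5), the left tip at side (213,229.5) and top (268,238.5). The pawl knob is upright, so the pawl is down.

```bash
cat >> h.py <<'E'
def w2(P,p):
    c,s=np.cos(p[2]),np.sin(p[2]);x,y,z=np.array(P)/1000;return np.array([p[0]+c*x-s*y,p[1]+s*x+c*y,z])
def spoke(k,th): # k-th 90deg step toward +x
    a=np.radians(-24+90*k)+th; return [88*np.sin(a),-94,105+88*np.cos(a)]
E
python3 - <<'E'
from h import *
from scipy.optimize import least_squares
print(tri((263.74,156.35),(224.55,184.69)), tri((261.75,226.5),(280,191.5)), tri((213.25,229.5),(267.7,238.5)))
obs=[('side',263.74,156.35,-1),('top',224.55,184.69,-1),('side',224.25,209.75,0),('side',261.75,226.5,1),('side',248.25,245,2),('side',213.25,229.5,3),('top',280,191.5,1),('top',267.7,238.5,3)]
def f(p):
    r=[]
    for n,u,v,k in obs:
        P=[41,80,260] if k<0 else spoke(k,p[3])
        r+=list(proj(n,w2(P,p))-[u,v])
    return r
s=least_squares(f,[0.6,0,0,0],x_scale=.1);print(s.x,np.round(s.fun,1))
p=s.x;print('knob',w2([41,80,260],p),'over',w2([115,80,252],p),'tip',w2(spoke(0,p[3]),p),[w2([a,b,0],p) for a in(-80,120) for b in(-110,290)])
E
```

```text
(array([0.57931602, 0.0879878 , 0.26614986]), np.float64(0.0027511302071487583)) (array([ 0.56728027, -0.09163716,  0.1445005 ]), np.float64(0.00261048110517676)) (array([ 0.41071773, -0.0450202 ,  0.07076602]), np.float64(0.007168681448957985))
[ 0.51708533  0.02357529 -0.2863678   0.00297464] [-0.6  1.4 -0.1 -0.1 -0.1  0.2 -0.3  0.2 -0.6 -0.1 -0.3  0.1 -0.8 -0.4
 -0.5 -1.7]
knob [0.57901323 0.08873612 0.26      ] over [0.64999967 0.06783336 0.252     ] tip [ 0.45642751 -0.05655387  0.18549812] [array([ 0.40927155, -0.05934751,  0.        ]), array([0.52225948, 0.32436297, 0.        ]), array([ 0.60112679, -0.11584147,  0.        ]), array([0.71411471, 0.26786901, 0.        ])]
```

The fit is consistent to about 1 px: winch origin (0.517, 0.024), yaw -0.286, drum about 0. The plan is to put tool z along winch x and set the jaws about 50 mm apart so they cage the knob or spoke. First move: rise and turn.

Call:
{"fn": "play_rows", "kwargs": {
  "targets": [
    {"claw":0.425,"linear":[-0.7,0,0],"rotation":[-0.074,0,0]},
    {"claw":0.425,"linear":[-0.7,0,0],"rotation":[-0.074,0,0]},
    {"claw":0.425,"linear":[-0.7,0,0],"rotation":[-0.074,0,0]},
    {"claw":0.425,"linear":[-0.7,0,0],"rotation":[-0.074,0,0]},
    {"claw":0.425,"linear":[-0.7,0,0],"rotation":[-0.074,0,0]},
    {"claw":0.425,"linear":[-0.7,0,0],"rotation":[-0.074,0,0]},
    {"claw":0.425,"linear":[-0.7,0,0],"rotation":[-0.074,0,0]},
    {"claw":0.425,"linear":[-0.7,0,0],"rotation":[-0.074,0,0]},
    {"claw":0.425,"linear":[0,0,0],"rotation":[-0.074,0,0]}
  ],
  "newtons": 10
}}

```text
time: 0.85
position: [0.1523, -0.6286, 0.3593]
tool_rot: [0.2, 1.57, -0.174]
ft_force: [-0.8, -0.4, 0.1]
grip_width: 0.58
```

```bash
cat >> h.py <<'E'
WP=[0.51708533,0.02357529,-0.2863678]
def st(tgt=None):
    s=get_state();p=np.array(s['position']);M=R.from_rotvec(s['tool_rot']).as_matrix()
    c,n=np.cos(WP[2]),np.sin(WP[2]);W=np.array([[c,-n,0],[n,c,0],[0,0,1]])
    q=W.T@(p-[WP[0],WP[1],0])*1000
    print('t',round(s['time'],2),'winch mm',q.round(1),'F(w)',(W.T@s['ft_force']).round(1),'grip',round(s['grip_width']*87,1))
    D=np.c_[[0,0,-1.],W[:,1],W[:,0]]
    print('rot corr (frac)',(R.from_matrix(M.T@D).as_rotvec()/(np.pi/2)).round(3))
    if tgt is not None: print('rows total (tool, /25mm)',(M.T@(W@(np.array(tgt)-q))/25).round(2))
    return q
E
python3 -c "
from h import *
st([46,80,330]);print(get_state()['joint_positions'])
print([onz('top',u,v,.1) for u,v in((395,200),(390,246),(378,172))])"
```

```text
t 0.85 winch mm [-165.7 -728.6  359.3] F(w) [-0.7 -0.6  0.1] grip 50.4
rot corr (frac) [ 0.031 -0.006 -0.01 ]
rows total (tool, /25mm) [ 1.58 31.88 10.02]
[ 1.43991495  0.31462102 -0.20303241  1.19527091  0.06185526  1.65572487
  1.01231066]
[array([ 0.53047414, -0.4964092 ,  0.1       ]), array([ 0.37071105, -0.46895783,  0.1       ]), array([ 0.63169236, -0.44284432,  0.1       ])]
```

Call:
{"fn": "play_rows", "kwargs": {
  "targets": [
    {"claw":0.425,"linear":[0,1,0.3],"rotation":[0.031,-0.006,-0.01]},
    {"claw":0.425,"linear":[0,1,0.3],"rotation":[0,0,0]},
    {"claw":0.425,"linear":[0,1,0.3],"rotation":[0,0,0]},
    {"claw":0.425,"linear":[0,1,0.3],"rotation":[0,0,0]},
    {"claw":0.425,"linear":[0,1,0.3],"rotation":[0,0,0]},
    {"claw":0.425,"linear":[0,1,0.3],"rotation":[0,0,0]},
    {"claw":0.425,"linear":[0,1,0.3],"rotation":[0,0,0]},
    {"claw":0.425,"linear":[0,1,0.3],"rotation":[0,0,0]},
    {"claw":0.425,"linear":[0,1,0.3],"rotation":[0,0,0]},
    {"claw":0.425,"linear":[0,1,0.3],"rotation":[0,0,0]}
  ]
}}

```text
time: 1.68
position: [0.2922, -0.4042, 0.3524]
tool_rot: [0.236, 1.566, -0.228]
ft_force: [-0.2, 0.0, -0.2]
grip_width: 0.576
```

Call:
{"fn": "play_rows", "kwargs": {
  "targets": [
    {"claw":0.425,"linear":[0,1,0.3],"rotation":[0,0,0]},
    {"claw":0.425,"linear":[0,1,0.3],"rotation":[0,0,0]},
    {"claw":0.425,"linear":[0,1,0.3],"rotation":[0,0,0]},
    {"claw":0.425,"linear":[0,1,0.3],"rotation":[0,0,0]},
    {"claw":0.425,"linear":[0,1,0.3],"rotation":[0,0,0]},
    {"claw":0.425,"linear":[0,1,0.3],"rotation":[0,0,0]},
    {"claw":0.425,"linear":[0,1,0.3],"rotation":[0,0,0]},
    {"claw":0.425,"linear":[0,1,0.3],"rotation":[0,0,0]},
    {"claw":0.425,"linear":[0,1,0.3],"rotation":[0,0,0]},
    {"claw":0.425,"linear":[0,1,0.3],"rotation":[0,0,0]}
  ]
}}

```text
time: 2.52
position: [0.4404, -0.1731, 0.3493]
tool_rot: [0.238, 1.571, -0.228]
ft_force: [0.1, -0.2, -0.5]
grip_width: 0.578
```

```bash
python3 -c "
from h import *
st([46,80,330])"
```

```text
t 2.52 winch mm [ -18.  -210.4  349.3] F(w) [ 0.2 -0.2 -0.5] grip 50.3
rot corr (frac) [-0.006 -0.009 -0.003]
rows total (tool, /25mm) [ 0.78 11.64  2.46]
```

Call:
{"fn": "play_rows", "kwargs": {
  "targets": [
    {"claw":0.425,"linear":[0,1,0.2],"rotation":[-0.006,-0.009,-0.003]},
    {"claw":0.425,"linear":[0,1,0.2],"rotation":[0,0,0]},
    {"claw":0.425,"linear":[0,1,0.2],"rotation":[0,0,0]},
    {"claw":0.425,"linear":[0,1,0.2],"rotation":[0,0,0]},
    {"claw":0.425,"linear":[0,1,0.2],"rotation":[0,0,0]},
    {"claw":0.425,"linear":[0,1,0.2],"rotation":[0,0,0]},
    {"claw":0.425,"linear":[0,1,0.2],"rotation":[0,0,0]},
    {"claw":0.425,"linear":[0,1,0.2],"rotation":[0,0,0]},
    {"claw":0.425,"linear":[0,1,0.2],"rotation":[0,0,0]},
    {"claw":0.425,"linear":[0,1,0.2],"rotation":[0,0,0]}
  ]
}}

```text
time: 3.35
position: [0.5617, 0.0641, 0.346]
tool_rot: [0.224, 1.561, -0.23]
ft_force: [-0.2, -0.4, 0.5]
grip_width: 0.572
```

Call:
{"fn": "play_rows", "kwargs": {
  "targets": [
    {"claw":0.425,"linear":[0,1,0.2],"rotation":[0,0,0]},
    {"claw":0.425,"linear":[0,0.6,0.2],"rotation":[0,0,0]},
    {"claw":0.425,"linear":[0,0,0],"rotation":[0,0,0]}
  ]
}}

```text
time: 3.6
position: [0.5833, 0.1071, 0.3437]
tool_rot: [0.221, 1.565, -0.221]
ft_force: [-0.4, 0.2, -0.4]
grip_width: 0.575
```

```bash
python3 -c "
from h import *
st([46,80,243])
cv2.imwrite('pics/a.png',np.hstack([cv2.resize(get_image(n)[y:y+120,x:x+100],None,fx=4,fy=4) for n,x,y in(('side',210,100),('top',180,140))]))"
```

```text
t 3.6 winch mm [ 39.9  98.9 343.7] F(w) [-0.5  0.1 -0.4] grip 50.1
rot corr (frac) [ 0.003 -0.004  0.001]
rows total (tool, /25mm) [ 4.03 -0.75  0.26]
```

View pics/a.png

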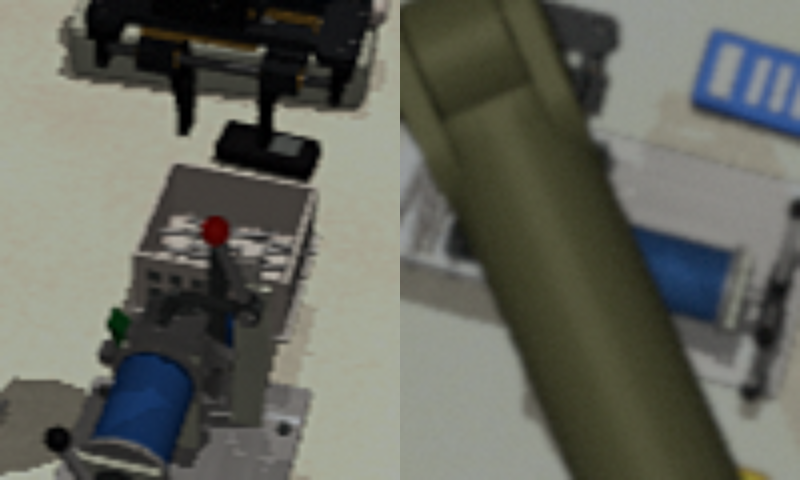

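The fingers straddle the knob (at crop (215,230)) along winch x and are clear above it. Next I'll correct y and then descend.

Call:
{"fn": "play_rows", "kwargs": {
  "targets": [
    {"claw":0.425,"linear":[0,-0.75,0.26],"rotation":[0,0,0]},
    {"claw":0.425,"linear":[0,0,0],"rotation":[0,0,0]},
    {"claw":0.425,"linear":[0.7,0,0],"rotation":[0,0,0]},
    {"claw":0.425,"linear":[0.7,0,0],"rotation":[0,0,0]},
    {"claw":0.425,"linear":[0.7,0,0],"rotation":[0,0,0]}
  ]
}}

```text
time: 4.12
position: [0.5837, 0.0763, 0.2943]
tool_rot: [0.226, 1.557, -0.237]
ft_force: [-0.1, 1.3, 0.2]
grip_width: 0.58
```

```bash
python3 -c "
from h import *
st([46,80,243])"
```

```text
t 4.12 winch mm [ 49.   69.4 294.3] F(w) [-0.4  1.2  0.2] grip 50.5
rot corr (frac) [-0.005  0.002  0.004]
rows total (tool, /25mm) [ 2.05  0.44 -0.13]
```

Call:
{"fn": "play_rows", "kwargs": {
  "targets": [
    {"claw":0.425,"linear":[0.6,0.2,-0.1],"rotation":[0,0,0]},
    {"claw":0.425,"linear":[0.6,0.15,0],"rotation":[0,0,0]},
    {"claw":0.425,"linear":[0.4,0,0],"rotation":[0,0,0]},
    {"claw":0.425,"linear":[0.2,0,0],"rotation":[0,0,0]},
    {"claw":0.425,"linear":[0,0,0],"rotation":[0,0,0]}
  ]
}}

```text
time: 4.53
position: [0.5807, 0.0747, 0.2444]
tool_rot: [0.23, 1.559, -0.255]
ft_force: [0.0, -0.3, -0.2]
grip_width: 0.575
```

```bash
python3 -c "
from h import *
st([46,80,243])"
```

```text
t 4.53 winch mm [ 46.6  67.  244.4] F(w) [ 0.1 -0.3 -0.2] grip 50.0
rot corr (frac) [-0.015  0.     0.01 ]
rows total (tool, /25mm) [ 0.05  0.52 -0.04]
```

Call:
{"fn": "play_rows", "kwargs": {
  "targets": [
    {"claw":0.425,"linear":[0,0.5,0],"rotation":[-0.015,0,0.01]},
    {"claw":0.425,"linear":[0,0.1,0],"rotation":[0,0,0]},
    {"claw":0.425,"linear":[0,0,0.3],"rotation":[0,0,0]},
    {"claw":0.425,"linear":[0,0,0.3],"rotation":[0,0,0]},
    {"claw":0.425,"linear":[0,0,0.3],"rotation":[0,0,0]}
  ]
}}

```text
time: 4.95
position: [0.6037, 0.085, 0.2488]
tool_rot: [0.221, 1.566, -0.222]
ft_force: [-1.3, 0.7, 1.9]
grip_width: 0.574
```

```bash
python3 -c "
from h import *
st([120,80,243])"
```

```text
t 4.95 winch mm [ 65.8  83.4 248.8] F(w) [-1.4  0.3  1.9] grip 49.9
rot corr (frac) [ 0.003 -0.004  0.001]
rows total (tool, /25mm) [ 0.22 -0.15  2.17]
```

Call:
{"fn": "play_rows", "kwargs": {
  "targets": [
    {"claw":0.425,"linear":[0.1,-0.05,0.3],"rotation":[0,0,0]},
    {"claw":0.425,"linear":[0.1,-0.05,0.3],"rotation":[0,0,0]},
    {"claw":0.425,"linear":[0.1,0,0.3],"rotation":[0,0,0]},
    {"claw":0.425,"linear":[0.05,0,0.3],"rotation":[0,0,0]},
    {"claw":0.425,"linear":[0.05,0,0.3],"rotation":[0,0,0]}
  ]
}}

```text
time: 5.37
position: [0.6452, 0.0714, 0.2395]
tool_rot: [0.222, 1.561, -0.221]
ft_force: [0.5, -0.1, 0.8]
grip_width: 0.573
```

```bash
python3 -c "
from h import *
st([120,80,243])"
```

```text
t 5.37 winch mm [109.4  82.  239.5] F(w) [0.5 0.  0.8] grip 49.9
rot corr (frac) [ 0.003 -0.001 -0.   ]
rows total (tool, /25mm) [-0.14 -0.08  0.42]
```

Call:
{"fn": "play_rows", "kwargs": {
  "targets": [
    {"claw":0.425,"linear":[-0.1,0,0.3],"rotation":[0,0,0]},
    {"claw":0.425,"linear":[0,0,0.1],"rotation":[0,0,0]},
    {"claw":0.425,"linear":[0,0,0],"rotation":[0,0,0]},
    {"claw":0.425,"linear":[0,0,0],"rotation":[0,0,0]}
  ]
}}

```text
time: 5.7
position: [0.6579, 0.0665, 0.2402]
tool_rot: [0.225, 1.563, -0.222]
ft_force: [-0.7, 0.3, 0.4]
grip_width: 0.577
```

```bash
python3 -c "
from h import *
st([115,80,320])
cv2.imwrite('pics/b.png',cv2.resize(get_image('side')[100:260,200:310],None,fx=4,fy=4)[:600])"
```

```text
t 5.7 winch mm [123.   81.  240.2] F(w) [-0.8  0.1  0.4] grip 50.2
rot corr (frac) [ 0.001 -0.002 -0.001]
rows total (tool, /25mm) [-3.19 -0.03 -0.33]
```

View pics/b.png

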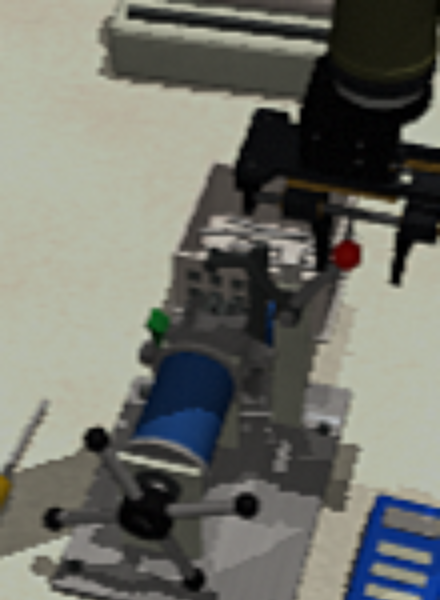

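The pawl is over, with the red knob at crop (346,255). Now up and across to the star.

Call:
{"fn": "play_rows", "kwargs": {
  "targets": [
    {"claw":0.425,"linear":[-0.7,0,-0.1],"rotation":[0,0,0]},
    {"claw":0.425,"linear":[-0.7,0,0],"rotation":[0,0,0]},
    {"claw":0.425,"linear":[-0.7,0,0],"rotation":[0,0,0]},
    {"claw":0.425,"linear":[-0.7,0,0],"rotation":[0,0,0]},
    {"claw":0.425,"linear":[-0.3,-0.3,-0.3],"rotation":[0,0,0]},
    {"claw":0.425,"linear":[0,-0.7,-0.6],"rotation":[0,0,0]},
    {"claw":0.425,"linear":[0,-0.8,-0.7],"rotation":[0,0,0]},
    {"claw":0.425,"linear":[0,-0.8,-0.7],"rotation":[0,0,0]},
    {"claw":0.425,"linear":[0,-0.8,-0.7],"rotation":[0,0,0]},
    {"claw":0.425,"linear":[0,-0.8,-0.7],"rotation":[0,0,0]}
  ]
}}

```text
time: 6.58
position: [0.53, -0.0047, 0.3182]
tool_rot: [0.218, 1.568, -0.212]
ft_force: [-0.4, -0.4, 0.7]
grip_width: 0.575
```

```bash
python3 -c "
from h import *
st([-31,-100,230])"
```

```text
t 6.58 winch mm [ 20.4 -23.5 318.2] F(w) [-0.3 -0.5  0.7] grip 50.0
rot corr (frac) [ 0.008 -0.005 -0.001]
rows total (tool, /25mm) [ 3.54 -3.04 -2.06]
```

Call:
{"fn": "play_rows", "kwargs": {
  "targets": [
    {"claw":0.425,"linear":[0.2,-0.7,-0.5],"rotation":[0.006,-0.005,0]},
    {"claw":0.425,"linear":[0.3,-0.7,-0.5],"rotation":[0,0,0]},
    {"claw":0.425,"linear":[0.4,-0.5,-0.35],"rotation":[0,0,0]},
    {"claw":0.425,"linear":[0.4,-0.3,-0.2],"rotation":[0,0,0]},
    {"claw":0.425,"linear":[0.4,0,0],"rotation":[0,0,0]},
    {"claw":0.425,"linear":[0.4,0,0],"rotation":[0,0,0]},
    {"claw":0.425,"linear":[0.1,0,0],"rotation":[0,0,0]}
  ]
}}

```text
time: 7.17
position: [0.4657, -0.0537, 0.2587]
tool_rot: [0.223, 1.558, -0.243]
ft_force: [0.1, 0.0, 0.7]
grip_width: 0.576
```

```bash
python3 -c "
from h import *
st([-31,-100,171])"
```

```text
t 7.17 winch mm [-27.4 -88.7 258.7] F(w) [0.1 0.1 0.7] grip 50.1
rot corr (frac) [-0.007  0.001  0.008]
rows total (tool, /25mm) [ 3.51 -0.41 -0.14]
```

Call:
{"fn": "play_rows", "kwargs": {
  "targets": [
    {"claw":0.425,"linear":[0.4,-0.2,-0.1],"rotation":[-0.006,0,0.006]},
    {"claw":0.425,"linear":[0.5,-0.2,0],"rotation":[0,0,0]},
    {"claw":0.425,"linear":[0.5,-0.1,0],"rotation":[0,0,0]},
    {"claw":0.425,"linear":[0.5,0,0],"rotation":[0,0,0]},
    {"claw":0.425,"linear":[0.3,0,0],"rotation":[0,0,0]},
    {"claw":0.425,"linear":[0,0,0],"rotation":[0,0,0]}
  ]
}}

```text
time: 7.67
position: [0.4622, -0.0594, 0.1997]
tool_rot: [0.218, 1.559, -0.215]
ft_force: [-0.7, -0.3, 0.1]
grip_width: 0.576
```

```bash
python3 -c "
from h import *
st([-31,-100,171])"
```

```text
t 7.67 winch mm [-29.2 -95.1 199.7] F(w) [-0.6 -0.5  0.1] grip 50.1
rot corr (frac) [ 0.006  0.001 -0.001]
rows total (tool, /25mm) [ 1.15 -0.2  -0.07]
```

Call:
{"fn": "play_rows", "kwargs": {
  "targets": [
    {"claw":0.425,"linear":[0.4,-0.2,-0.05],"rotation":[0.004,0,0]},
    {"claw":0.425,"linear":[0.4,-0.05,0],"rotation":[0,0,0]},
    {"claw":0.425,"linear":[0.3,0,0],"rotation":[0,0,0]},
    {"claw":0.425,"linear":[0,0,0],"rotation":[0,0,0]}
  ]
}}

```text
time: 8.0
position: [0.4606, -0.0639, 0.1705]
tool_rot: [0.222, 1.557, -0.217]
ft_force: [-0.1, 0.5, 0.2]
grip_width: 0.581
```

```bash
python3 -c "
from h import *
st([22,-98,171])"
```

```text
t 8.0 winch mm [-29.4 -99.9 170.5] F(w) [-0.2  0.4  0.2] grip 50.5
rot corr (frac) [ 0.004  0.001 -0.002]
rows total (tool, /25mm) [-0.01  0.06  2.06]
```

Call:
{"fn": "play_rows", "kwargs": {
  "targets": [
    {"claw":0.425,"linear":[0,0,0.2],"rotation":[0,0,0]},
    {"claw":0.425,"linear":[0,0,0.2],"rotation":[0,0,0]},
    {"claw":0.425,"linear":[0,0,0.2],"rotation":[0,0,0]},
    {"claw":0.425,"linear":[0,0,0.2],"rotation":[0,0,0]},
    {"claw":0.425,"linear":[0,0,0.2],"rotation":[0,0,0]},
    {"claw":0.425,"linear":[0,0,0.2],"rotation":[0,0,0]}
  ]
}}

```text
time: 8.5
position: [0.4883, -0.0725, 0.171]
tool_rot: [0.222, 1.566, -0.219]
ft_force: [-3.1, 1.6, 2.6]
grip_width: 0.575
```

```bash
python3 -c "
from h import *
st([22,-98,171])"
```

```text
t 8.5 winch mm [  -0.5 -100.3  171. ] F(w) [-3.4  0.6  2.6] grip 50.1
rot corr (frac) [ 0.004 -0.004 -0.001]
rows total (tool, /25mm) [-0.    0.08  0.9 ]
```

Call:
{"fn": "play_rows", "kwargs": {
  "targets": [
    {"claw":0.425,"linear":[0,0,0.2],"rotation":[0,0,0]},
    {"claw":0.425,"linear":[0,0.05,0.2],"rotation":[0,0,0]},
    {"claw":0.425,"linear":[0,0,0.2],"rotation":[0,0,0]},
    {"claw":0.425,"linear":[0,0,0.2],"rotation":[0,0,0]},
    {"claw":0.425,"linear":[0,0,0.1],"rotation":[0,0,0]},
    {"claw":0.425,"linear":[0,0,0],"rotation":[0,0,0]}
  ]
}}

```text
time: 9.0
position: [0.5148, -0.0791, 0.1707]
tool_rot: [0.223, 1.564, -0.219]
ft_force: [-3.1, -0.3, 1.9]
grip_width: 0.578
```

```bash
python3 -c "
from h import *
st([17,-98,171])
cv2.imwrite('pics/c.png',cv2.resize(get_image('side')[125:265,200:310],None,fx=4,fy=4)[:600])"
```

```text
t 9.0 winch mm [ 26.8 -99.1 170.7] F(w) [-2.9 -1.1  1.9] grip 50.2
rot corr (frac) [ 0.003 -0.003 -0.002]
rows total (tool, /25mm) [-0.01  0.05 -0.39]
```

View pics/c.png

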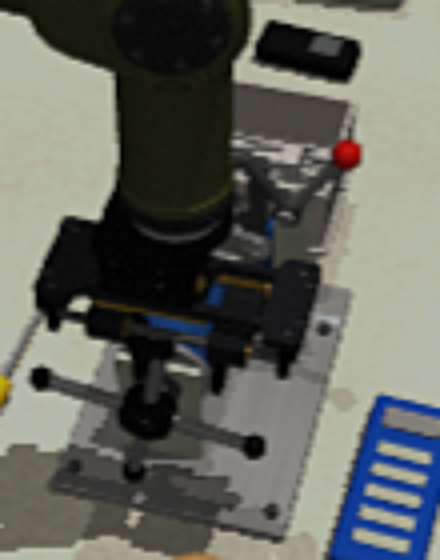

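The pawl is still over. Three spoke tips are visible at side (263.7,236.5), (210,219.2) and (233.5,242).

```bash
cat >> h.py <<'E'
from scipy.optimize import least_squares
def drum(obs):
    s=least_squares(lambda q:np.concatenate([proj('side',w2(spoke(k,q[0]),WP))-[u,v] for u,v,k in obs]),[.5]);print('drum',s.x,s.fun.round(1))
E
python3 -c "
from h import *
drum([(263.75,236.5,1),(210,219.25,3),(233.5,242,2)])"
```

```text
drum [0.58546106] [-0.6  0.1 -0.2  0.6 -0.4  0.7]
```

Drum is about 0.585, still before the stop. Now retreat and fetch the pawl.

Call:
{"fn": "play_rows", "kwargs": {
  "targets": [
    {"claw":0.425,"linear":[0,0,-0.3],"rotation":[0,0,0]},
    {"claw":0.425,"linear":[-0.3,0,-0.1],"rotation":[0,0,0]},
    {"claw":0.425,"linear":[-0.8,0,0],"rotation":[0,0,0]},
    {"claw":0.425,"linear":[-0.9,0,0],"rotation":[0,0,0]},
    {"claw":0.425,"linear":[-0.9,0,0],"rotation":[0,0,0]},
    {"claw":0.425,"linear":[-0.9,0,0],"rotation":[0,0,0]},
    {"claw":0.425,"linear":[-0.9,0,0],"rotation":[0,0,0]},
    {"claw":0.425,"linear":[-0.5,0.4,0.2],"rotation":[0,0,0]},
    {"claw":0.425,"linear":[-0.1,0.7,0.4],"rotation":[0,0,0]},
    {"claw":0.425,"linear":[0,0.7,0.4],"rotation":[0,0,0]}
  ]
}}

```text
time: 9.88
position: [0.5406, -0.0412, 0.3155]
tool_rot: [0.222, 1.547, -0.23]
ft_force: [-0.8, -0.0, 0.2]
grip_width: 0.574
```

```bash
python3 -c "
from h import *
st([113,80,310])"
```

```text
t 9.88 winch mm [ 40.9 -55.5 315.5] F(w) [-0.8 -0.2  0.2] grip 49.9
rot corr (frac) [-0.001  0.008  0.002]
rows total (tool, /25mm) [0.24 5.43 2.87]
```

Call:
{"fn": "play_rows", "kwargs": {
  "targets": [
    {"claw":0.425,"linear":[0,0.7,0.4],"rotation":[0,0.006,0]},
    {"claw":0.425,"linear":[0,0.7,0.4],"rotation":[0,0,0]},
    {"claw":0.425,"linear":[0,0.7,0.4],"rotation":[0,0,0]},
    {"claw":0.425,"linear":[0,0.7,0.4],"rotation":[0,0,0]},
    {"claw":0.425,"linear":[0,0.7,0.4],"rotation":[0,0,0]},
    {"claw":0.425,"linear":[0,0.5,0.3],"rotation":[0,0,0]},
    {"claw":0.425,"linear":[0,0.3,0.2],"rotation":[0,0,0]},
    {"claw":0.425,"linear":[0,0.1,0.1],"rotation":[0,0,0]},
    {"claw":0.425,"linear":[0,0,0],"rotation":[0,0,0]}
  ]
}}

```text
time: 10.63
position: [0.6407, 0.0554, 0.3257]
tool_rot: [0.224, 1.537, -0.223]
ft_force: [-1.2, -0.4, 1.2]
grip_width: 0.574
```

```bash
python3 -c "
from h import *
st([113,80,240])"
```

```text
t 10.63 winch mm [109.6  65.5 325.7] F(w) [-1.  -0.8  1.2] grip 50.0
rot corr (frac) [ 0.001  0.014 -0.002]
rows total (tool, /25mm) [3.43 0.57 0.06]
```

Call:
{"fn": "play_rows", "kwargs": {
  "targets": [
    {"claw":0.425,"linear":[0.3,0.4,0.1],"rotation":[0,0.014,0]},
    {"claw":0.425,"linear":[0.5,0.3,0],"rotation":[0,0,0]},
    {"claw":0.425,"linear":[0.6,0.05,0],"rotation":[0,0,0]},
    {"claw":0.425,"linear":[0.6,0,0],"rotation":[0,0,0]},
    {"claw":0.425,"linear":[0.4,0,0],"rotation":[0,0,0]},
    {"claw":0.425,"linear":[0,0,0],"rotation":[0,0,0]}
  ]
}}

```text
time: 11.13
position: [0.6476, 0.0713, 0.2655]
tool_rot: [0.227, 1.552, -0.225]
ft_force: [-0.6, -0.7, -1.1]
grip_width: 0.578
```

```bash
python3 -c "
from h import *
st([113,80,240])"
```

```text
t 11.13 winch mm [111.7  82.6 265.5] F(w) [-0.4 -0.8 -1.1] grip 50.3
rot corr (frac) [-0.001  0.004 -0.002]
rows total (tool, /25mm) [ 1.02 -0.11  0.05]
```

Call:
{"fn": "play_rows", "kwargs": {
  "targets": [
    {"claw":0.425,"linear":[0.5,-0.1,0],"rotation":[0,0,0]},
    {"claw":0.425,"linear":[0.4,0,0],"rotation":[0,0,0]},
    {"claw":0.425,"linear":[0,0,-0.2],"rotation":[0,0,0]},
    {"claw":0.425,"linear":[0,0,-0.25],"rotation":[0,0,0]},
    {"claw":0.425,"linear":[0,0,-0.25],"rotation":[0,0,0]}
  ]
}}

```text
time: 11.55
position: [0.6295, 0.0718, 0.2433]
tool_rot: [0.229, 1.549, -0.228]
ft_force: [1.0, 0.1, 1.2]
grip_width: 0.576
```

```bash
python3 -c "
from h import *
st([65,80,243])"
```

```text
t 11.55 winch mm [ 94.2  78.  243.3] F(w) [0.9 0.4 1.2] grip 50.1
rot corr (frac) [-0.003  0.006 -0.001]
rows total (tool, /25mm) [-0.    0.07 -1.17]
```

Call:
{"fn": "play_rows", "kwargs": {
  "targets": [
    {"claw":0.425,"linear":[0,0.05,-0.25],"rotation":[0,0.004,0]},
    {"claw":0.425,"linear":[0,0,-0.25],"rotation":[0,0,0]},
    {"claw":0.425,"linear":[0,0,-0.2],"rotation":[0,0,0]},
    {"claw":0.425,"linear":[0,0,-0.2],"rotation":[0,0,0]},
    {"claw":0.425,"linear":[0,0,-0.2],"rotation":[0,0,0]},
    {"claw":0.425,"linear":[0,0,-0.2],"rotation":[0,0,0]},
    {"claw":0.425,"linear":[0,0,-0.1],"rotation":[0,0,0]},
    {"claw":0.425,"linear":[0,0,0],"rotation":[0,0,0]}
  ]
}}

```text
time: 12.22
position: [0.5911, 0.087, 0.2467]
tool_rot: [0.227, 1.552, -0.225]
ft_force: [0.5, -0.1, -0.3]
grip_width: 0.577
```

```bash
python3 -c "
from h import *
st([50,80,320])
i=get_image('side');cv2.imwrite('pics/d.png',cv2.resize(i[125:265,200:310],None,fx=4,fy=4))
h=cv2.cvtColor(i,cv2.COLOR_BGR2HSV)
m=((h[...,0]<6)|(h[...,0]>174))&(h[...,1]>150)&(h[...,2]>90)
v,u=np.nonzero(m[130:200,230:310]);print(u.mean()+230,v.mean()+130,len(u))
for a in(0,.1,.2,.3):print(a,proj('side',w2([70+85*np.sin(a-.35),80,180+85*np.cos(a-.35)],WP)))"
```

```text
t 12.22 winch mm [ 53.1  81.7 246.7] F(w) [ 0.5  0.1 -0.3] grip 50.2
rot corr (frac) [-0.001  0.004 -0.001]
rows total (tool, /25mm) [-2.93 -0.06 -0.11]
263.5 157.0 2
0 [263.10833133 157.73838003]
0.1 [265.65819203 157.60761261]
0.2 [268.27955908 157.68231244]
0.3 [270.9425718  157.96294986]
```

View pics/d.png

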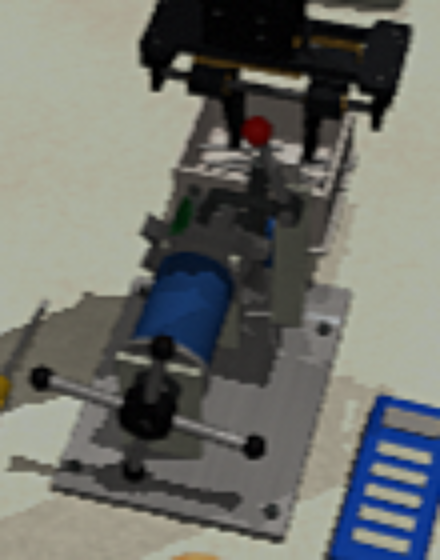

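The knob is at crop (257,131), i.e. side (264.3,157.8), which reads about 0.04 rad, so the pawl has dropped into the gap. Now back up and over to the star, whose tip should be near x 14, z 192.

Call:
{"fn": "play_rows", "kwargs": {
  "targets": [
    {"claw":0.425,"linear":[-0.2,0,-0.15],"rotation":[0,0,0]},
    {"claw":0.425,"linear":[-0.7,0,0],"rotation":[0,0,0]},
    {"claw":0.425,"linear":[-0.8,0,0],"rotation":[0,0,0]},
    {"claw":0.425,"linear":[-0.7,0,0],"rotation":[0,0,0]},
    {"claw":0.425,"linear":[-0.3,-0.3,-0.1],"rotation":[0,0,0]},
    {"claw":0.425,"linear":[0,-0.8,-0.1],"rotation":[0,0,0]},
    {"claw":0.425,"linear":[0,-0.8,-0.1],"rotation":[0,0,0]},
    {"claw":0.425,"linear":[0,-0.8,-0.1],"rotation":[0,0,0]},
    {"claw":0.425,"linear":[0,-0.8,-0.1],"rotation":[0,0,0]},
    {"claw":0.425,"linear":[0,-0.8,-0.1],"rotation":[0,0,0]}
  ]
}}

```text
time: 13.1
position: [0.5403, -0.0103, 0.3169]
tool_rot: [0.224, 1.553, -0.213]
ft_force: [0.4, -0.0, 1.0]
grip_width: 0.573
```

```bash
python3 -c "
from h import *
st([20,-99,230])"
```

```text
t 13.1 winch mm [ 31.9 -26.  316.9] F(w) [0.4 0.1 1. ] grip 49.9
rot corr (frac) [ 0.005  0.003 -0.005]
rows total (tool, /25mm) [ 3.45 -2.94 -0.52]
```

Call:
{"fn": "play_rows", "kwargs": {
  "targets": [
    {"claw":0.425,"linear":[0.2,-0.8,-0.15],"rotation":[0.004,0.003,-0.004]},
    {"claw":0.425,"linear":[0.4,-0.8,-0.15],"rotation":[0,0,0]},
    {"claw":0.425,"linear":[0.4,-0.5,-0.15],"rotation":[0,0,0]},
    {"claw":0.425,"linear":[0.4,-0.3,-0.1],"rotation":[0,0,0]},
    {"claw":0.425,"linear":[0.4,-0.1,0],"rotation":[0,0,0]},
    {"claw":0.425,"linear":[0.4,0,0],"rotation":[0,0,0]},
    {"claw":0.425,"linear":[0.2,0,0],"rotation":[0,0,0]}
  ]
}}

```text
time: 13.68
position: [0.5052, -0.0788, 0.2547]
tool_rot: [0.232, 1.554, -0.239]
ft_force: [-0.6, -0.3, 0.5]
grip_width: 0.571
```

```bash
python3 -c "
from h import *
st([20,-99,171])"
```

```text
t 13.68 winch mm [  17.6 -101.5  254.7] F(w) [-0.5 -0.5  0.5] grip 49.6
rot corr (frac) [-0.009  0.003  0.002]
rows total (tool, /25mm) [3.35 0.12 0.08]
```

Call:
{"fn": "play_rows", "kwargs": {
  "targets": [
    {"claw":0.425,"linear":[0.4,0.1,0.1],"rotation":[-0.007,0.003,0]},
    {"claw":0.425,"linear":[0.6,0,0],"rotation":[0,0,0]},
    {"claw":0.425,"linear":[0.6,0,0],"rotation":[0,0,0]},
    {"claw":0.425,"linear":[0.6,0,0],"rotation":[0,0,0]},
    {"claw":0.425,"linear":[0.5,0,0],"rotation":[0,0,0]},
    {"claw":0.425,"linear":[0.3,0,0],"rotation":[0,0,0]},
    {"claw":0.425,"linear":[0.1,0,0],"rotation":[0,0,0]}
  ]
}}

```text
time: 14.27
position: [0.5121, -0.0696, 0.1706]
tool_rot: [0.217, 1.56, -0.214]
ft_force: [-0.9, -0.2, 0.4]
grip_width: 0.574
```

```bash
python3 -c "
from h import *
st([44,-99,171])"
```

```text
t 14.27 winch mm [ 21.5 -90.8 170.6] F(w) [-0.8 -0.4  0.4] grip 50.0
rot corr (frac) [ 0.008 -0.    -0.001]
rows total (tool, /25mm) [-0.02 -0.34  0.9 ]
```

Call:
{"fn": "play_rows", "kwargs": {
  "targets": [
    {"claw":0.425,"linear":[0,-0.25,0],"rotation":[0.006,0,0]},
    {"claw":0.425,"linear":[0,-0.1,0.1],"rotation":[0,0,0]},
    {"claw":0.425,"linear":[0,0,0.1],"rotation":[0,0,0]},
    {"claw":0.425,"linear":[0,0,0.1],"rotation":[0,0,0]},
    {"claw":0.425,"linear":[0,0,0.1],"rotation":[0,0,0]}
  ]
}}

```text
time: 14.68
position: [0.5187, -0.0795, 0.1703]
tool_rot: [0.224, 1.564, -0.219]
ft_force: [-4.2, 1.8, -3.1]
grip_width: 0.578
```

```bash
python3 -c "
from h import *
st([44,-99,171])"
```

```text
t 14.68 winch mm [ 30.7 -98.5 170.3] F(w) [-4.6  0.5 -3.1] grip 50.3
rot corr (frac) [ 0.003 -0.003 -0.002]
rows total (tool, /25mm) [-0.03 -0.02  0.53]
```

Call:
{"fn": "play_rows", "kwargs": {
  "targets": [
    {"claw":0.425,"linear":[0,0,0.1],"rotation":[0,0,0]},
    {"claw":0.425,"linear":[0,0,0.1],"rotation":[0,0,0]},
    {"claw":0.425,"linear":[0,0,0.08],"rotation":[0,0,0]}
  ]
}}

```text
time: 14.93
position: [0.5237, -0.081, 0.1694]
tool_rot: [0.225, 1.57, -0.218]
ft_force: [-3.2, 1.9, -2.0]
grip_width: 0.576
```

Call:
{"fn": "play_rows", "kwargs": {
  "targets": [
    {"claw":0.425,"linear":[0,0,0.08],"rotation":[0,0,0]}
  ]
}}

```text
time: 15.02
position: [0.5253, -0.0815, 0.1691]
tool_rot: [0.225, 1.571, -0.218]
ft_force: [-3.8, 1.4, -1.7]
grip_width: 0.577
```

```bash
python3 -c "
from h import *
st([44,-99,171])"
```

```text
t 15.02 winch mm [ 37.6 -98.4 169.1] F(w) [-4.1  0.3 -1.7] grip 50.2
rot corr (frac) [ 0.003 -0.008 -0.001]
rows total (tool, /25mm) [-0.08 -0.02  0.25]
```

Call:
{"fn": "play_rows", "kwargs": {
  "targets": [
    {"claw":0.425,"linear":[-0.03,0,0.08],"rotation":[0,-0.006,0]}
  ]
}}

```text
time: 15.1
position: [0.5274, -0.0821, 0.1695]
tool_rot: [0.224, 1.563, -0.219]
ft_force: [-3.4, 1.4, -1.7]
grip_width: 0.575
```

Call:
{"fn": "play_rows", "kwargs": {
  "targets": [
    {"claw":0.425,"linear":[-0.03,0,0.08],"rotation":[0,0,0]}
  ]
}}

```text
time: 15.18
position: [0.5291, -0.0825, 0.1702]
tool_rot: [0.223, 1.563, -0.218]
ft_force: [-3.5, 1.5, -0.9]
grip_width: 0.573
```

Call:
{"fn": "play_rows", "kwargs": {
  "targets": [
    {"claw":0.425,"linear":[0,0,0.06],"rotation":[0,0,0]}
  ]
}}

```text
time: 15.27
position: [0.5297, -0.0826, 0.1701]
tool_rot: [0.223, 1.565, -0.218]
ft_force: [-7.5, 1.7, -0.2]
grip_width: 0.576
```

```bash
python3 -c "
from h import *
st([44,-99,171])"
```

```text
t 15.27 winch mm [ 42.1 -98.3 170.1] F(w) [-7.7 -0.5 -0.2] grip 50.1
rot corr (frac) [ 0.003 -0.004 -0.001]
rows total (tool, /25mm) [-0.04 -0.03  0.08]
```

Call:
{"fn": "play_rows", "kwargs": {
  "targets": [
    {"claw":0.425,"linear":[0,0,0.06],"rotation":[0,0,0]}
  ]
}}

```text
time: 15.35
position: [0.5298, -0.0826, 0.1699]
tool_rot: [0.223, 1.569, -0.218]
ft_force: [-7.9, 2.6, 0.9]
grip_width: 0.571
```

Call:
{"fn": "play_rows", "kwargs": {
  "targets": [
    {"claw":0.425,"linear":[0,0,0.03],"rotation":[0,0,0]}
  ]
}}

```text
time: 15.43
position: [0.5296, -0.0826, 0.1698]
tool_rot: [0.223, 1.571, -0.219]
ft_force: [-6.0, 2.5, 0.4]
grip_width: 0.577
```

```bash
python3 -c "
from h import *
st([30,-99,171])"
```

```text
t 15.43 winch mm [ 42.  -98.3 169.8] F(w) [-6.4  0.7  0.4] grip 50.2
rot corr (frac) [ 0.003 -0.008 -0.001]
rows total (tool, /25mm) [-0.04 -0.03 -0.48]
```

The drum has stopped dead at about 8 N, where sliding took about 4 N. Now retreat and look.

Call:
{"fn": "play_rows", "kwargs": {
  "targets": [
    {"claw":0.425,"linear":[0,0,-0.3],"rotation":[0,0,0]},
    {"claw":0.425,"linear":[-0.3,0,-0.1],"rotation":[0,0,0]},
    {"claw":0.425,"linear":[-0.8,0,0],"rotation":[0,0,0]},
    {"claw":0.425,"linear":[-0.9,0,0],"rotation":[0,0,0]},
    {"claw":0.425,"linear":[-0.9,0,0],"rotation":[0,0,0]},
    {"claw":0.425,"linear":[-0.9,0,0],"rotation":[0,0,0]},
    {"claw":0.425,"linear":[-0.9,-0.5,0],"rotation":[0,0,0]},
    {"claw":0.425,"linear":[-0.5,-1,-0.3],"rotation":[0,0,0]},
    {"claw":0.425,"linear":[0,-1,-0.3],"rotation":[0,0,0]},
    {"claw":0.425,"linear":[0,-1,-0.3],"rotation":[0,0,0]}
  ]
}}

```text
time: 16.27
position: [0.4874, -0.1563, 0.3203]
tool_rot: [0.205, 1.528, -0.211]
ft_force: [1.1, 0.3, -0.5]
grip_width: 0.579
```

Call:
{"fn": "play_rows", "kwargs": {
  "targets": [
    {"claw":0.425,"linear":[0,-1,-0.3],"rotation":[0,0,0]},
    {"claw":0.425,"linear":[0,-1,-0.3],"rotation":[0,0,0]},
    {"claw":0.425,"linear":[0,-1,-0.3],"rotation":[0,0,0]},
    {"claw":0.425,"linear":[0,-1,-0.3],"rotation":[0,0,0]},
    {"claw":0.425,"linear":[0,-1,-0.3],"rotation":[0,0,0]},
    {"claw":0.425,"linear":[0,-1,-0.3],"rotation":[0,0,0]},
    {"claw":0.425,"linear":[0,-0.5,-0.1],"rotation":[0,0,0]},
    {"claw":0.425,"linear":[0,0,0],"rotation":[0,0,0]},
    {"claw":0.425,"linear":[0,0,0],"rotation":[0,0,0]}
  ]
}}

```text
time: 17.02
position: [0.3995, -0.3174, 0.3372]
tool_rot: [0.186, 1.489, -0.241]
ft_force: [0.5, 0.6, 0.3]
grip_width: 0.578
```

```bash
python3 -c "
from h import *
st()
i=get_image('side');t=get_image('top');cv2.imwrite('pics/e.png',np.hstack([cv2.resize(i[125:265,195:305],None,fx=4,fy=4),cv2.resize(t[140:280,160:250],None,fx=4,fy=4)]))
for n,j in(('side',i),('top',t)):
  h=cv2.cvtColor(j,cv2.COLOR_BGR2HSV)
  m=((h[...,0]<6)|(h[...,0]>174))&(h[...,1]>150)&(h[...,2]>90)
  m[:130]=0;m[240:]=0;m[:,300:]=0
  v,u=np.nonzero(m);print(n,u.mean(),v.mean(),len(u))"
```

```text
t 17.02 winch mm [ -16.5 -360.3  337.2] F(w) [0.3 0.7 0.3] grip 50.2
rot corr (frac) [0.007 0.048 0.015]
side 263.6578947368421 156.60526315789474 38
top 224.3235294117647 184.7941176470588 34
```

View pics/e.png

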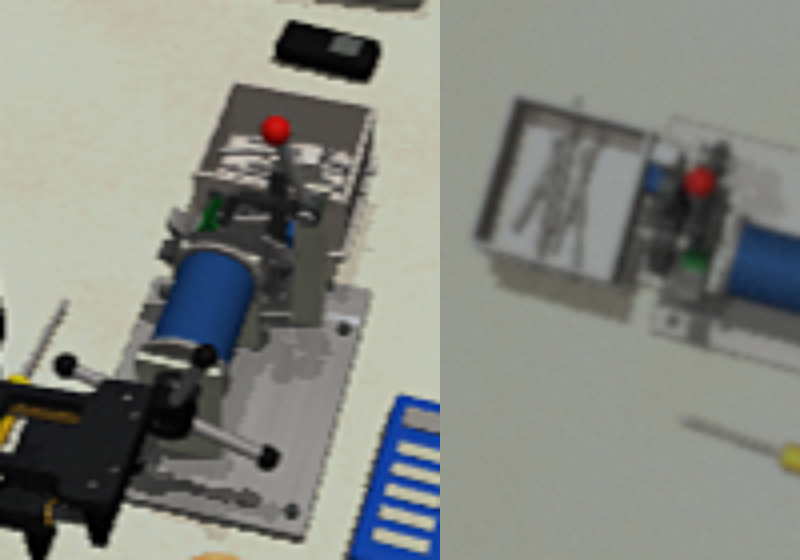

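The knob is back at its starting pixel, so the pawl is fully down, and the green tooth is up beside the nose. Spoke tips: side (246,213.8), (211.5,216), (262,239.2).

```bash
python3 -c "
from h import *
drum([(246,213.75,0),(211.5,216,3),(262,239.25,1)])"
```

```text
drum [0.79734863] [ 0.   0.4 -0.7  0.7 -0.5  0.3]
```

The drum reads 0.797 against a target of 0.785, which is within measurement error. The pawl is down and the arm is clear, so I'm handing in.

```bash
python3 -c "
from bench import close_job
print(close_job())"
```

```text
the job is handed in; nothing more can be done
None
```

The basket is down by one tooth and the job is handed in, with about 17 s of the 64 s used. I tipped the pawl over and turned the star back to about 0.585 rad. I then tipped the pawl down into the gap and eased the star on until the drum stopped dead at about 8 N; sliding had taken about 4 N.

- **Drum:** the last picture reads about 0.797 rad against the nominal 0.785. I take the difference as pixel error.
- **Pawl:** the knob is back at its starting pixel in both views, so it is fully down.
- **Surroundings:** the arm was well clear at the end, with only sensor noise on the wrist. The measured forces stayed under 9 N. The screwdriver, cassette and scanner look undisturbed; I did not look at the tape, spray, jar or beaker again. No check failed.

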